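# Peel a job tray off the jammed stack and hold it out over the soldering board

### The job

Take the black charcoal block out of the top blue job tray and set it down flat on the white soldering board, without dropping it. The nested trays stick tight together, so then peel the empty top tray off by its rim, raising one corner clear of the tray below while the opposite corner is still down in it and leaving the tray below where it is. Finish while holding the tray still and level, open side up, over the middle of the board and 10 to 20 cm above it; leave the third hand, flux jar and tweezers alone.

Things in the scene. Friction and masses are not known exactly. Their poses are not given: they have to be found in the camera images.
- tray_center (a point): Centre of the top tray, half-way up. Blue plastic, 80 g, outside 180 mm (its x) by 130 mm (its y), 33 mm high; z up. Rim: flat-sided band 8 mm wide (inner faces at x = +-82, y = +-57 mm), 8.5 mm high outside, thinner wall below it. Inside, a ledge 15 mm below the rim's top runs all round, 5.5 mm wide; within it the flat floor (3 mm thick) is 153 by 103 mm, 30 mm below the rim's top.
- corner0 (a point): Top tray, top of the rim at the corner x = -86, y = -61 mm of the tray (16.5 mm above its centre); opposite corner2. The tray sticks in the one below, pinched near each corner by a sprung nib in the long walls: some 5 to 8 N of upward pull on the rim near a corner brings that corner up, each corner comes free once it has risen about 10 mm; the tray's underside sits 15 mm deep in the one below.
- corner1 (a point): Top tray, top of the rim at the corner x = -86, y = +61 mm; opposite corner3
- corner2 (a point): Top tray, top of the rim at the corner x = +86, y = +61 mm; opposite corner0
- corner3 (a point): Top tray, top of the rim at the corner x = +86, y = -61 mm; opposite corner1
- mid_center (a point): Centre, half-way up, of the second tray: same kind and outline, under the top one, 18 mm lower (9.5 mm free between the two rims, 3 mm of sideways play). It sticks more than twice as hard in the tray under it. It must stay where it is.
- stack_base: Fixed steel holder (plate 200 by 150 by 4 mm, low lip) with the lowest blue tray in it; origin under its centre on the bench, x along the trays' length. The top tray's rim is 73 mm above the bench at the start.
- block_center (a point): Centre of the charcoal block, black, 44 mm (its x) by 66 mm (its y) by 32 mm high, 60 g, loose on the floor of the top tray near its middle, its 66 mm side roughly across the tray; its top is 2 mm above the tray's rim
- board_top (a point): Centre of the upper face of the white soldering board, 220 mm (its x) by 180 mm (its y), 15 mm thick, fixed flat on the bench; z up
- third_hand: Third hand stand, leave alone: dark round foot 76 mm across, post 100 mm high with a brass ball and cross-lock tweezers, 115 mm high in all, arms reaching 85 mm to its -x and 45 mm to its +x; origin under the foot's centre
- flux_jar: Amber jar with white cap, 54 mm across, 58 mm high, leave alone; origin under its centre
- tweezers: Steel tweezers lying flat on the bench, 160 mm long along their x, 14 mm wide, 9 mm high, leave alone; origin under the middle

How it is judged:
By the outcome, as a careful person would: the job done as asked, in the order asked, and still so for the second after the job is handed in, while the arm keeps its last pose, push and grip.
It also fails if it takes over 64 s, if anything falls off the work surface, if the arm or the gripper's body presses on something with over 40 N, if the wrist force passes 120 N, or if a joint passes its speed limit or range.

### The arm

A 7-joint arm with a two-finger parallel gripper is mounted at the origin on the work surface. World frame = base frame: x ahead of the robot, y to its left, z up, the work surface at z = 0. Lengths are in mm, angles in degrees, forces in N, time in s.
With the tool pointing down it reaches from about 375 to 925 mm from the base axis. Payload 3.1 kg.
Tool frame: the origin (TCP) lies midway between the tips of the shut fingers; the grasp point (between the pads) lies 19 mm behind it; z points along the fingers, y is the line along which they close (so a half turn about z gives the same grasp; the last joint's range is limited). The gripper opens to 85 mm and grips with 20 to 120 N. Pads are 22 mm wide; open, the fingers measure 114 mm over their backs; the gripper's body (76 mm by 85 mm) begins 54 mm behind the grasp point. The pads swing forward as they close: fully open they stand 13 mm farther back than shut.
Start: joints at [67.334, 21.939, 2.515, 91.553, -1.026, 66.532, -2.859], TCP at [190.741, -621.386, 231.269] pointing down, gripper open.
Joint ranges: [-149.38, 149.38], [-23.57, 123.04], [-84.95, 90], [0, 143.3], [-89.99, 269.99], [3.08, 112.72], [-163.45, 163.45]. Speed limits (degrees/s): [159.86, 159.86, 180, 180, 180, 180, 180].

### API

Orientations are given as a 3x3 rotation matrix whose columns are the frame's x, y, z axes.
In Python, from plant import * gives the robot as it stands.
- The arm moves only by the tool move_arm, never from a script. Its argument "targets" is a list of rows, each an object with "linear": the shift along the tool's x, y, z in units of 40 mm (1.0 is 40 mm), a list of three; "yaw": the turn about the tool's z in units of 8 degrees (1.0 is 8 degrees). A call has 1 to 20 rows; each row is the pose to reach, as a shift and turn from the pose commanded when the call began, along the tool's axes at that moment; what a row does not reach only later rows make up. A row lasts 1/10 s, in which the tool goes at most 50 mm and 8.59 degrees, less where a joint would pass 70% of its speed; a pose out of reach is approached as far as the arm can. A call with a gripper value outside its range is refused whole. "fingers" is the opening, from 0 (shut) to 1 (fully open), set as the call begins (left out, the last holds). The fingers move at their own pace and stop on an object; "squeeze" is the grip in N (left out, the last holds). Time passes only in rows, so rows that repeat a pose let the fingers close. It gives the time, the measured TCP pose, the force, the opening and the grip force at its end, in the units of the state.
- observe(): the state, without advancing time (a new reading comes with each control period).
- snapshot(name): name is "side" or "top" or "wrist"; returns the picture (400x640x3 uint8, blue, green, red); there is no depth.
- camera_params(name): a dict with "vertical_fov" (degrees; the focal length in pixels is half the picture's height over the tangent of half this angle, whatever the lens; pixels are square), "cx", "cy" (the principal point, pixels), "k1" (the pictures are not rectified: a ray, as slopes to the right and down, at radius r is drawn at 1 + k1 r^2 times it, then the intrinsics apply), "camera_from_world" (4x4, takes a point from world to camera coordinates); the wrist camera has in their place "T_tool_cam" (4x4, takes a point from camera to tool coordinates, whose origin is the TCP and whose axes are the flange's). Camera axes: x right, y down, z forward; pixel columns grow to the right and rows downward; lengths in mm; the calibration is good to about 2 mm. A picture is of the moment at which its call begins: read the wrist's pose just before it. camera_params takes no time and is no camera call.
- job_done(): hands the job in; it is judged then, once.
Trained networks look in the newest picture that a camera, given by its name, has taken for a name from the list of things; names that differ only in an ending like _2 or _b are one class to them, and where a whole thing is asked for, a point or a joint stands for the part that bears it (a point fixed in the world has none). Each returns a list of dicts, best first, with "score" (0 to 1); they miss things now and then, are a little off and sometimes report something else, mostly with a low value. They report only what shows in the picture. A call takes as long as a camera call.
- spot_in(camera, name): "location" ([x, y, z] in mm, in the coordinates of the camera as it stood for that picture, good to about 4 mm: the middle of the surface that is visible of it).
- masks_of(camera, name): "pixels" (400x640 bool, what is visible of it).
- mark_of(camera, name): "location" ([x, y, z] in mm, in the coordinates of the camera as it stood for that picture, good to about 4 mm: a listed point, or the origin of a listed thing).
The state is a dict: "time": time; "qpos": joint angles; "joint_velocities": joint speeds; "tau": joint torques, N m; "ee_pos": TCP position; "eef_rot": TCP orientation; "wrist_force": force on the tool from outside, world axes, zero at the start; "moment": the same for the moment, N m; "finger_gap": finger opening in mm; "finger_force": force on a finger pad.
Only numpy, scipy, OpenCV 4.12 (cv2) and the standard library are available. Lean on these libraries where they do the work, as an engineer would, in place of code of your own. Each camera call takes 0.05 s, during which the arm holds its last target. There are 200 camera calls.

## Working session

There is one attempt and no reset: what is moved stays moved. The work goes in short steps, Python scripts to look and compute and a tool call to move; the robot and the scene stay as the last step left them, time stands still between calls to the robot, and variables do not carry over. Pictures are saved under pics/ and viewed, at most 12 in all, crops included, and the job is handed in when it is done.

Besides the shell and the picture viewer there is one more tool, called after "Call:" as a command line: name --argument value ..., lists and objects as JSON in quotes. move_arm: Moves the arm, as the interface text tells. Its arguments: {"type":"object","properties":{"targets":{"type":"array"},"fingers":{"type":"number"},"squeeze":{"type":"number"}},"required":["targets"]}

```bash
mkdir -p pics; cat > h.py <<'E'
from plant import *
import numpy as np, cv2
def T_wc(cam,s):
    p=camera_params(cam)
    if cam=="wrist":
        T=np.eye(4);T[:3,:3]=np.array(s["eef_rot"]);T[:3,3]=s["ee_pos"]
        return T@np.array(p["T_tool_cam"])
    return np.linalg.inv(np.array(p["camera_from_world"]))
def marks(cam,names,f=None,n=1):
    f=f or mark_of
    s=observe();T=T_wc(cam,s)
    for k in names:
        for d in f(cam,k)[:n]:
            l=T@np.append(d["location"],1);print(cam,k,round(d["score"],2),l[:3].round(1))
E
python3 - <<'E'
from h import *
s=observe();print(s)
for c in("side","top","wrist"):
    im=snapshot(c);cv2.imwrite(f"pics/a_{c}.png",im)
    marks(c,["tray_center","corner0","corner1","corner2","corner3","mid_center","stack_base","block_center","board_top","third_hand","flux_jar","tweezers"])
E
```

```text
{'time': 0.0, 'qpos': array([67.33343137, 21.99359807,  2.51081574, 91.64926498, -1.02451498,
       66.53248419, -2.85819543]), 'joint_velocities': array([-0.03337495, -0.00404764,  0.0301494 ,  0.04384183, -0.00658346,
        0.04852406, -0.08548649]), 'tau': array([ 5.01470386e-04, -4.33464468e+01,  1.02449644e+00, -2.49514586e+01,
        1.04263061e-02,  1.13692667e-02,  4.97107795e-07]), 'ee_pos': array([ 190.44197938, -620.48062481,  229.866938  ]), 'eef_rot': array([[ 9.55949152e-01,  2.93530833e-01, -9.31959088e-04],
       [ 2.93532271e-01, -9.55945896e-01,  2.50015987e-03],
       [-1.57028455e-04, -2.66358578e-03, -9.99996440e-01]]), 'wrist_force': array([-0.41803487,  0.17460013,  0.72915175]), 'moment': array([-0.03729148, -0.03479732, -0.03040739]), 'finger_force': 0.0, 'finger_gap': 85.38349080835593}
side tray_center 0.72 [ 596.8 -228.2   60.1]
side corner0 0.94 [ 692.  -176.2   75.6]
side corner1 0.94 [ 692.  -176.2   75.6]
side corner2 0.94 [ 692.  -176.2   75.6]
side corner3 0.94 [ 692.  -176.2   75.6]
side stack_base 0.56 [ 601.3 -225.4    1.9]
side block_center 0.96 [ 601.4 -228.3   58.9]
side board_top 0.62 [530.7 211.8  19.1]
side third_hand 0.57 [766.5 -24.2   4.6]
side flux_jar 0.72 [595.5 455.1  -3. ]
side tweezers 0.78 [442.4  10.8   3.2]
top tray_center 0.59 [ 594.7 -225.    55.3]
top corner0 0.96 [ 691.7 -179.2   73. ]
top corner1 0.96 [ 691.7 -179.2   73. ]
top corner2 0.96 [ 691.7 -179.2   73. ]
top corner3 0.96 [ 691.7 -179.2   73. ]
top block_center 0.6 [ 600.2 -229.3   57. ]
top board_top 0.91 [529.2 218.2  15.1]
top third_hand 0.75 [ 7.596e+02 -2.170e+01 -7.000e-01]
top flux_jar 0.51 [595.1 456.3  -4.8]
top tweezers 0.46 [438.5  19.4  -4.7]
```

View pics/a_top.png

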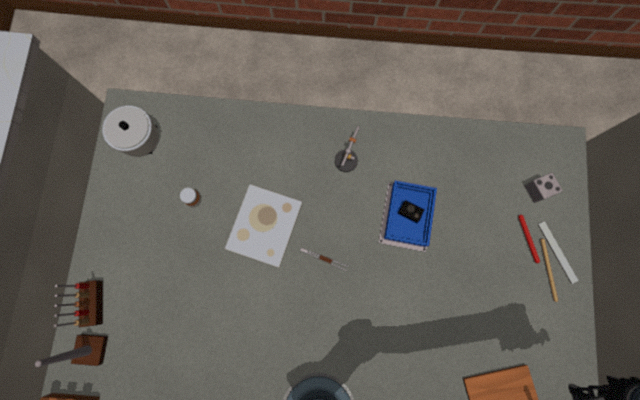

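View pics/a_side.png

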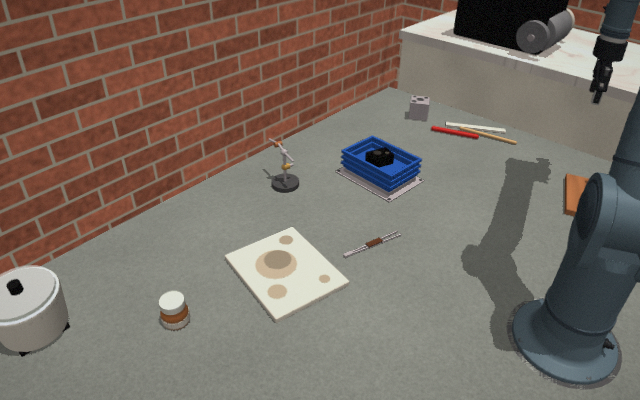

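The top view shows the stack at about (410,213), the block on it, the board at (265,225), the third hand at (347,155) and the tweezers at (325,258). The side view agrees. Next is all four corners, the board yaw and the wrist camera offset.

```bash
cat >> h.py <<'E'
def shift(target,ref=None):
    s=ref or observe();R=np.array(s["eef_rot"])
    return (R.T@(np.array(target)-s["ee_pos"])/40).round(3)
E
python3 - <<'E'
from h import *
print(np.array(camera_params("wrist")["T_tool_cam"]).round(2),{k:v for k,v in camera_params("wrist").items() if k!="T_tool_cam"})
for c in("side","top"):
    snapshot(c);marks(c,["corner0"],n=5)
m=masks_of("top","board_top")[0]["pixels"];print(cv2.minAreaRect(np.argwhere(m)[:,::-1].astype(np.int32)),m.sum())
print(shift([540,-215,330]))
E
```

```text
[[  -0.     -0.97   -0.26   64.23]
 [   1.     -0.     -0.     -1.02]
 [   0.     -0.26    0.97 -143.17]
 [   0.      0.      0.      1.  ]] {'vertical_fov': 65.80202654899782, 'cx': 320.21846299868645, 'cy': 198.2744543740597, 'k1': -0.009369563412252199}
side corner0 0.96 [ 690.2 -175.3   74.6]
side corner0 0.85 [ 675.8 -300.5   75.3]
side corner0 0.8 [ 506.1 -281.5   74.3]
side corner0 0.61 [ 516.7 -160.7   74.9]
top corner0 0.77 [ 507.  -278.8   75.5]
top corner0 0.69 [ 689.8 -179.2   75.5]
top corner0 0.67 [ 676.3 -294.9   73.8]
((263.6302795410156, 225.28109741210938), (58.96143341064453, 72.13699340820312), 20.136302947998047) 4096
[11.329 -7.15  -2.468]
```

```bash
python3 -c "
from h import *
print(shift([600,-205,250]))"
```

```text
[12.836 -6.949 -0.468]
```

Call:
move_arm --targets '[{"linear":[1,-0.55,-0.47],"yaw":-0.7},{"linear":[2,-1.1,-0.47],"yaw":-1.4},{"linear":[3,-1.6,-0.47],"yaw":-2.1},{"linear":[4,-2.15,-0.47],"yaw":-2.8},{"linear":[5,-2.7,-0.47],"yaw":-3.5},{"linear":[6,-3.25,-0.47],"yaw":-4.2},{"linear":[7,-3.8,-0.47],"yaw":-4.9},{"linear":[8,-4.3,-0.47],"yaw":-5.6},{"linear":[9,-4.85,-0.47],"yaw":-6.3},{"linear":[10,-5.4,-0.47],"yaw":-7},{"linear":[11,-5.95,-0.47],"yaw":-7.7},{"linear":[12,-6.5,-0.47],"yaw":-8.2},{"linear":[12.6,-6.8,-0.47],"yaw":-8.5},{"linear":[12.84,-6.95,-0.47],"yaw":-8.5},{"linear":[12.84,-6.95,-0.47],"yaw":-8.5},{"linear":[12.84,-6.95,-0.47],"yaw":-8.5},{"linear":[12.84,-6.95,-0.47],"yaw":-8.5}]' --fingers 1

```text
time: 3.9
ee_pos: [598.5, -208.1, 249.9]
eef_rot: [[0.091, 0.996, -0.001], [0.996, -0.091, -0.002], [-0.002, -0.001, -1.0]]
wrist_force: [-0.9, 0.1, -0.1]
finger_gap: 85.0
finger_force: 0.0
```

```bash
cat >> h.py <<'E'
def pix2world(cam,s,uv,z):
    p=camera_params(cam);f=200/np.tan(np.radians(p["vertical_fov"]/2))
    K=np.array([[f,0,p["cx"]],[0,f,p["cy"]],[0,0,1]])
    n=cv2.undistortPoints(np.array(uv,float).reshape(-1,1,2),K,np.array([p["k1"],0,0,0.]))[:,0]
    T=T_wc(cam,s);d=np.c_[n,np.ones(len(n))]@T[:3,:3].T;o=T[:3,3]
    return o+d*((z-o[2])/d[:,2])[:,None]
E
python3 - <<'E'
from h import *
s=observe();print(s["time"],s["ee_pos"],s["eef_rot"].round(3))
im=snapshot("wrist");cv2.imwrite("pics/b.png",im)
marks("wrist",["corner0"],n=5);marks("wrist",["tray_center","block_center","mid_center"])
m=masks_of("wrist","block_center")[0]["pixels"]
q=cv2.boxPoints(cv2.minAreaRect(np.argwhere(m)[:,::-1].astype(np.int32)));print(q,pix2world("wrist",s,q,75).round(1))
E
```

```text
3.9 [ 598.52176563 -208.10043887  249.92846388] [[ 0.091  0.996 -0.001]
 [ 0.996 -0.091 -0.002]
 [-0.002 -0.001 -1.   ]]
wrist corner0 0.62 [ 507.  -278.4   77.7]
wrist block_center 0.64 [ 604.  -229.5   61.1]
[[297.49295 220.56021]
 [317.4008  159.30527]
 [357.1973  172.23914]
 [337.28946 233.49408]] [[ 568.2 -250.2   75. ]
 [ 595.9 -185.8   75. ]
 [ 635.9 -203.    75. ]
 [ 610.1 -269.1   75. ]]
```

View pics/b.png

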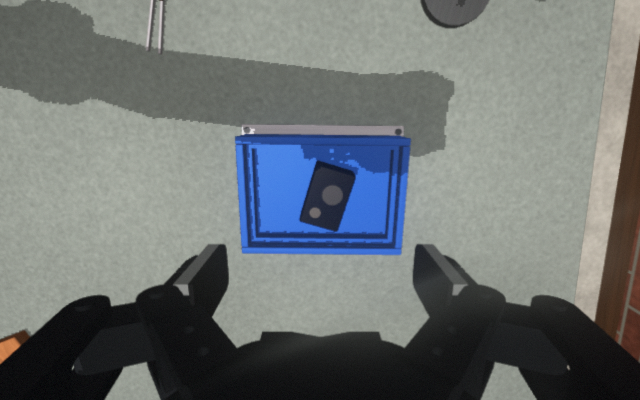

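The block is at about (327,197) px, turned roughly 17° from the tray's short axis, with its centre near (602,-228). The tray corners are at (236,139), (411,139), (243,254) and (401,254) px.

```bash
python3 -c "
from h import *
s=observe()
print(shift([602.5,-228,48]))
print(pix2world('wrist',s,[(236,139),(411,139),(401,254),(243,254)],73).round(1))"
```

```text
[-0.549  0.118  5.054]
[[ 516.2 -155.4   73. ]
 [ 694.3 -171.1   73. ]
 [ 681.5 -298.1   73. ]
 [ 504.  -282.6   73. ]]
```

Call:
move_arm --targets '[{"linear":[-0.3,0.06,0.7],"yaw":1},{"linear":[-0.55,0.12,1.6],"yaw":2},{"linear":[-0.55,0.12,2.5],"yaw":2.15},{"linear":[-0.55,0.12,3.3],"yaw":2.15},{"linear":[-0.55,0.12,3.6],"yaw":2.15},{"linear":[-0.55,0.12,3.6],"yaw":2.15},{"linear":[-0.55,0.12,3.6],"yaw":2.15}]'

```text
time: 4.9
ee_pos: [604.2, -227.4, 107.6]
eef_rot: [[0.377, 0.926, 0.002], [0.926, -0.377, -0.001], [0.0, 0.002, -1.0]]
wrist_force: [-0.8, 0.3, 0.4]
finger_gap: 85.5
finger_force: 0.0
```

```bash
python3 - <<'E'
from h import *
s=observe();print(s["time"],s["ee_pos"],s["eef_rot"].round(3))
im=snapshot("wrist");cv2.imwrite("pics/c.png",im)
marks("wrist",["block_center","tray_center","corner0"],n=4)
print(shift([602.5,-228,48]))
E
```

```text
4.9 [ 604.24026062 -227.43062798  107.5643268 ] [[ 0.377  0.926  0.002]
 [ 0.926 -0.377 -0.001]
 [ 0.     0.002 -1.   ]]
wrist block_center 0.85 [ 604.7 -229.7   61.7]
wrist tray_center 0.53 [ 691.2 -175.7   77.1]
wrist corner0 0.97 [ 691.5 -172.3   75.3]
wrist corner0 0.93 [ 517.4 -158.7   72. ]
wrist corner0 0.91 [ 677.5 -294.2   75.3]
wrist corner0 0.56 [ 504.3 -281.2   76.6]
[-0.028 -0.053  1.51 ]
```

View pics/c.png

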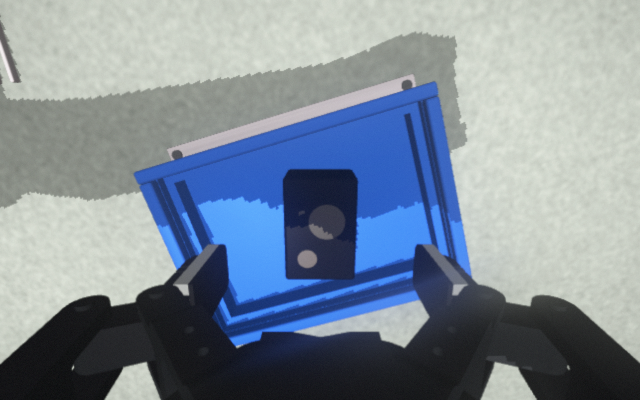

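The block stands upright at columns 284–356, centred between the fingers and aligned. I'll descend and grip it.

Call:
move_arm --targets '[{"linear":[-0.04,0,0.5],"yaw":0},{"linear":[-0.04,0,1.0],"yaw":0},{"linear":[-0.04,0,1.4],"yaw":0},{"linear":[-0.04,0,1.5],"yaw":0},{"linear":[-0.04,0,1.5],"yaw":0},{"linear":[-0.04,0,1.5],"yaw":0}]'

```text
time: 5.7
ee_pos: [603.4, -228.8, 47.1]
eef_rot: [[0.377, 0.926, 0.002], [0.926, -0.377, -0.0], [0.0, 0.002, -1.0]]
wrist_force: [0.7, 0.2, 0.8]
finger_gap: 85.3
finger_force: 0.0
```

Call:
move_arm --targets '[{"linear":[0,0,0],"yaw":0},{"linear":[0,0,0],"yaw":0},{"linear":[0,0,0],"yaw":0},{"linear":[0,0,0],"yaw":0},{"linear":[0,0,0],"yaw":0},{"linear":[0,0,0],"yaw":0},{"linear":[0,0,0],"yaw":0}]' --fingers 0 --squeeze 40

```text
time: 6.4
ee_pos: [603.2, -228.9, 46.9]
eef_rot: [[0.377, 0.926, 0.001], [0.926, -0.377, -0.0], [0.0, 0.002, -1.0]]
wrist_force: [-0.6, 0.1, 5.3]
finger_gap: 43.5
finger_force: 42.6
```

Call:
move_arm --targets '[{"linear":[0,0,-0.3],"yaw":0},{"linear":[0,0,-0.9],"yaw":0},{"linear":[0,0,-1.6],"yaw":0},{"linear":[0,0,-2.2],"yaw":0},{"linear":[0,0,-2.5],"yaw":0},{"linear":[0,0,-2.5],"yaw":0}]'

```text
time: 7.0
ee_pos: [603.6, -229.0, 148.2]
eef_rot: [[0.377, 0.926, 0.003], [0.926, -0.377, -0.001], [0.0, 0.004, -1.0]]
wrist_force: [0.8, 0.2, -1.7]
finger_gap: 43.4
finger_force: 42.1
```

```bash
python3 - <<'E'
from h import *
s=observe();print(s["time"],s["qpos"].round(0))
print(shift([530,215,130]))
snapshot("wrist");marks("wrist",["block_center"])
E
```

```text
7.0 [ 32.  27. -19.  96.  10.  59. -13.]
[ 9.589 -5.89   0.434]
wrist block_center 0.67 [ 604.2 -230.6  156.3]
```

Call:
move_arm --targets '[{"linear":[0.2,-0.12,0],"yaw":0},{"linear":[0.6,-0.37,0],"yaw":0},{"linear":[1.2,-0.74,0],"yaw":0},{"linear":[2.0,-1.23,0],"yaw":0},{"linear":[2.8,-1.72,0],"yaw":0},{"linear":[3.6,-2.21,0],"yaw":0},{"linear":[4.4,-2.7,0],"yaw":0},{"linear":[5.2,-3.2,0],"yaw":0},{"linear":[6.0,-3.7,0],"yaw":0},{"linear":[6.8,-4.2,0.1],"yaw":0},{"linear":[7.6,-4.7,0.3],"yaw":0},{"linear":[8.3,-5.1,0.43],"yaw":0},{"linear":[8.9,-5.5,0.7],"yaw":0},{"linear":[9.3,-5.75,1],"yaw":0},{"linear":[9.5,-5.85,1.3],"yaw":0},{"linear":[9.59,-5.89,1.6],"yaw":0},{"linear":[9.59,-5.89,1.8],"yaw":0},{"linear":[9.59,-5.89,1.8],"yaw":0},{"linear":[9.59,-5.89,1.8],"yaw":0}]'

```text
time: 9.0
ee_pos: [529.2, 213.7, 73.8]
eef_rot: [[0.379, 0.925, -0.0], [0.925, -0.379, -0.001], [-0.001, 0.0, -1.0]]
wrist_force: [0.3, 0.4, -0.6]
finger_gap: 43.4
finger_force: 42.0
```

```bash
python3 - <<'E'
from h import *
s=observe();print(s["time"],s["ee_pos"],s["finger_gap"],s["qpos"].round())
cv2.imwrite("pics/d.png",snapshot("side"));marks("side",["board_top","block_center"])
snapshot("top");marks("top",["board_top","block_center"])
print(shift([530,215,21]))
E
```

```text
9.0 [529.18406791 213.68995568  73.80014772] 43.38436143832908 [ -3.  27. -27. 108.  16.  49. -61.]
side board_top 0.84 [530.7 210.3  17.5]
side block_center 0.84 [524.7 211.6  85.1]
top board_top 0.87 [530.7 218.6  16. ]
[0.002 0.016 1.342]
```

View pics/d.png

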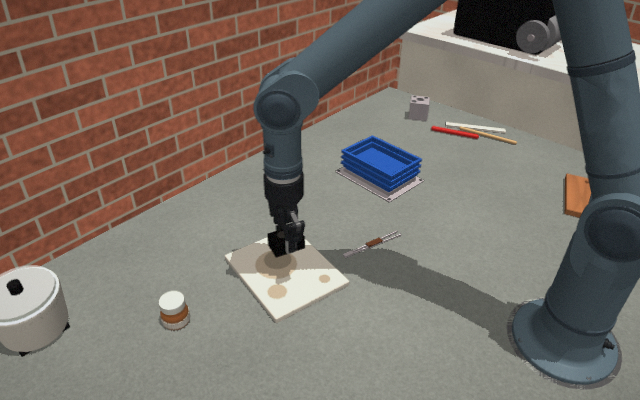

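The block at (287,243) px is over the board's middle and the tray stack is undisturbed. I'll lower to near contact.

Call:
move_arm --targets '[{"linear":[0,0,0.3],"yaw":0},{"linear":[0,0,0.7],"yaw":0},{"linear":[0,0,1.0],"yaw":0},{"linear":[0,0,1.2],"yaw":0},{"linear":[0,0,1.28],"yaw":0},{"linear":[0,0,1.32],"yaw":0},{"linear":[0,0,1.34],"yaw":0},{"linear":[0,0,1.34],"yaw":0},{"linear":[0,0,1.34],"yaw":0}]'

```text
time: 10.2
ee_pos: [529.2, 215.6, 21.0]
eef_rot: [[0.377, 0.926, 0.001], [0.926, -0.377, 0.0], [0.001, 0.001, -1.0]]
wrist_force: [0.3, 0.4, -0.8]
finger_gap: 43.3
finger_force: 42.1
```

Call:
move_arm --targets '[{"linear":[0,0,0.015],"yaw":0},{"linear":[0,0,0.03],"yaw":0},{"linear":[0,0,0.045],"yaw":0},{"linear":[0,0,0.045],"yaw":0}]'

```text
time: 10.6
ee_pos: [528.9, 215.4, 18.9]
eef_rot: [[0.377, 0.926, 0.0], [0.926, -0.377, -0.0], [0.0, 0.0, -1.0]]
wrist_force: [-0.5, 0.1, 1.2]
finger_gap: 43.1
finger_force: 42.1
```

Call:
move_arm --targets '[{"linear":[0,0,0.012],"yaw":0},{"linear":[0,0,0.02],"yaw":0},{"linear":[0,0,0.02],"yaw":0}]'

```text
time: 10.9
ee_pos: [528.9, 215.4, 18.9]
eef_rot: [[0.377, 0.926, 0.0], [0.926, -0.377, -0.001], [-0.001, 0.0, -1.0]]
wrist_force: [-2.6, -2.1, 6.6]
finger_gap: 43.4
finger_force: 43.1
```

Contact is made, so I'll release and rise.

Call:
move_arm --targets '[{"linear":[0,0,0],"yaw":0},{"linear":[0,0,0],"yaw":0},{"linear":[0,0,0],"yaw":0},{"linear":[0,0,0],"yaw":0},{"linear":[0,0,0],"yaw":0},{"linear":[0,0,-0.5],"yaw":0},{"linear":[0,0,-1.2],"yaw":0},{"linear":[0,0,-2.2],"yaw":0},{"linear":[0,0,-3],"yaw":0},{"linear":[0,0,-3.2],"yaw":0}]' --fingers 1

```text
time: 11.9
ee_pos: [531.5, 217.0, 150.4]
eef_rot: [[0.377, 0.926, 0.008], [0.926, -0.377, 0.003], [0.006, 0.006, -1.0]]
wrist_force: [-0.1, 0.1, 0.5]
finger_gap: 85.6
finger_force: 0.0
```

```bash
python3 - <<'E'
from h import *
s=observe();print(s["time"],s["ee_pos"],s["finger_gap"],s["qpos"].round())
cv2.imwrite("pics/e.png",snapshot("wrist"));marks("wrist",["board_top","block_center"])
print(shift([537,-160,150]))
E
```

```text
11.9 [531.5271981  217.03511544 150.35899708] 85.60054208053394 [ -1.  21. -30. 105.  13.  56. -59.]
[-8.609  3.728 -0.104]
```

View pics/e.png

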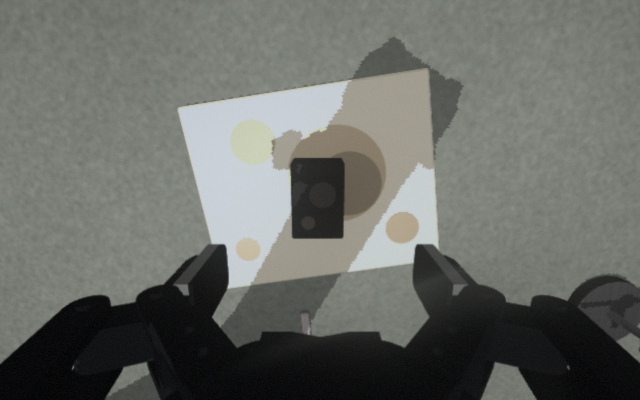

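The block lies flat near the middle of the board, at (318,198) px. Next I go to the tray's long wall facing the board, near its end close to the robot.

Call:
move_arm --targets '[{"linear":[-0.9,0.4,-0.1],"yaw":0.9},{"linear":[-1.8,0.8,-0.1],"yaw":1.8},{"linear":[-2.7,1.2,-0.1],"yaw":2.7},{"linear":[-3.6,1.6,-0.1],"yaw":3.6},{"linear":[-4.5,2.0,-0.1],"yaw":4.5},{"linear":[-5.4,2.4,-0.1],"yaw":5.4},{"linear":[-6.3,2.75,-0.1],"yaw":6.3},{"linear":[-7.2,3.1,-0.1],"yaw":7.2},{"linear":[-8,3.45,-0.1],"yaw":8.1},{"linear":[-8.45,3.65,-0.1],"yaw":8.9},{"linear":[-8.61,3.73,-0.1],"yaw":9.1},{"linear":[-8.61,3.73,-0.1],"yaw":9.1},{"linear":[-8.61,3.73,-0.1],"yaw":9.1},{"linear":[-8.61,3.73,-0.1],"yaw":9.1}]'

```text
time: 13.45
ee_pos: [537.2, -157.3, 149.3]
eef_rot: [[0.997, -0.082, -0.001], [-0.082, -0.997, 0.001], [-0.001, -0.001, -1.0]]
wrist_force: [-0.3, -0.2, 0.4]
finger_gap: 85.7
finger_force: 0.0
```

```bash
python3 - <<'E'
from h import *
s=observe();print(s["time"],s["ee_pos"],s["eef_rot"].round(3),s["qpos"].round())
cv2.imwrite("pics/f.png",snapshot("wrist"));marks("wrist",["corner0"],n=5)
E
```

```text
13.45 [ 537.177409   -157.32827327  149.34804422] [[ 0.997 -0.082 -0.001]
 [-0.082 -0.997  0.001]
 [-0.001 -0.001 -1.   ]] [ 19.  18.  -8. 108.   3.  55. -85.]
wrist corner0 0.83 [ 504.8 -280.3   74.7]
wrist corner0 0.83 [ 517.1 -159.9   72. ]
```

View pics/f.png

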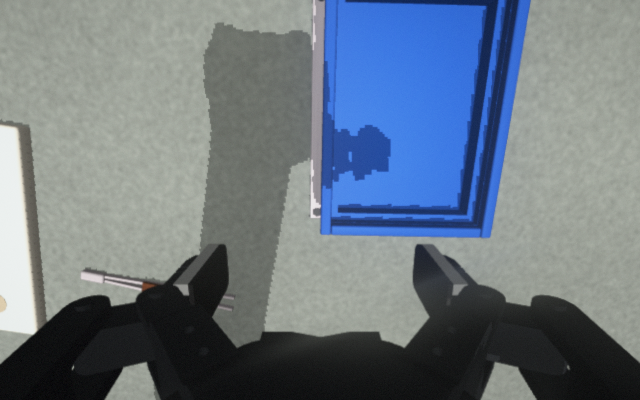

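The near corner is at (321,235) px and the rim wall covers columns 321–332, running up the picture.

```bash
python3 - <<'E'
from h import *
s=observe()
w=pix2world('wrist',s,[(321,235),(490,237),(325,20)],73);print(w.round(1))
u=w[2]-w[0];u/=np.linalg.norm(u);print(np.degrees(np.arctan2(u[1],u[0])))
u=np.array([np.cos(np.radians(-5)),np.sin(np.radians(-5)),0]);n=np.array([u[1],-u[0],0])
g=w[0]+20*u+4*n;g[2]=62;print(g,shift(g))
E
```

```text
[[ 513.4 -155.9   73. ]
 [ 501.1 -284.5   73. ]
 [ 659.7 -170.5   73. ]]
-5.712940261367346
[ 533.02087825 -161.63337051   62.        ] [-0.099  0.102  2.194]
```

Call:
move_arm --targets '[{"linear":[0,0.1,0.4],"yaw":0},{"linear":[0,0.1,0.9],"yaw":0},{"linear":[0,0.1,1.3],"yaw":0},{"linear":[0,0.1,1.7],"yaw":0},{"linear":[0,0.1,2.0],"yaw":0},{"linear":[0,0.1,2.15],"yaw":0},{"linear":[0,0.1,2.19],"yaw":0},{"linear":[0,0.1,2.19],"yaw":0},{"linear":[0,0.1,2.19],"yaw":0}]' --fingers 0.4

```text
time: 14.45
ee_pos: [537.6, -164.0, 63.1]
eef_rot: [[0.996, -0.086, 0.002], [-0.086, -0.996, -0.0], [0.002, 0.0, -1.0]]
wrist_force: [-0.7, 1.0, 1.3]
finger_gap: 34.2
finger_force: 0.0
```

```bash
python3 - <<'E'
from h import *
s=observe();print(s["time"],s["ee_pos"],s["finger_gap"],shift([537,-161.5,62]))
cv2.imwrite("pics/g.png",snapshot("wrist")[100:400,150:490])
E
```

```text
14.45 [ 537.60111774 -163.95961289   63.08175703] 34.245280992982956 [-0.02  -0.06   0.027]
```

View pics/g.png

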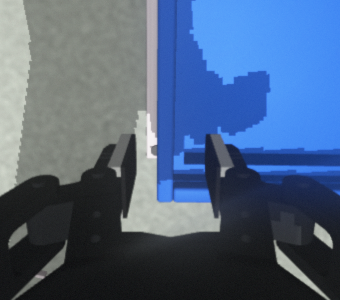

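The rim is between the fingers, about 2 mm left of centre. I'll correct that and close with a light squeeze.

Call:
move_arm --targets '[{"linear":[0,-0.05,0.03],"yaw":0},{"linear":[0,-0.05,0.03],"yaw":0},{"linear":[0,-0.05,0.03],"yaw":0},{"linear":[0,-0.05,0.03],"yaw":0},{"linear":[0,-0.05,0.03],"yaw":0},{"linear":[0,-0.05,0.03],"yaw":0},{"linear":[0,-0.05,0.03],"yaw":0}]' --fingers 0 --squeeze 35

```text
time: 15.2
ee_pos: [537.3, -161.5, 61.5]
eef_rot: [[0.996, -0.086, 0.0], [-0.086, -0.996, 0.0], [0.0, -0.0, -1.0]]
wrist_force: [-1.0, 3.0, 4.2]
finger_gap: 6.7
finger_force: 37.2
```

Call:
move_arm --targets '[{"linear":[0,0,-0.05],"yaw":0},{"linear":[0,0,-0.1],"yaw":0},{"linear":[0,0,-0.15],"yaw":0},{"linear":[0,0,-0.2],"yaw":0},{"linear":[0,0,-0.25],"yaw":0},{"linear":[0,0,-0.25],"yaw":0}]'

```text
time: 15.8
ee_pos: [537.1, -162.7, 70.2]
eef_rot: [[0.996, -0.086, 0.001], [-0.086, -0.996, -0.001], [0.001, 0.001, -1.0]]
wrist_force: [5.7, -1.2, -8.5]
finger_gap: 7.0
finger_force: 35.3
```

```bash
python3 - <<'E'
from h import *
s=observe();print(s["time"],s["ee_pos"],s["wrist_force"],s["moment"],s["finger_gap"])
snapshot("side");marks("side",["corner0"],n=4)
E
```

```text
15.8 [ 537.143384   -162.70902103   70.17515035] [ 5.72988729 -1.20088197 -8.51364504] [-0.06447593 -0.81404309 -0.12481199] 7.029919719926933
side corner0 0.83 [ 679.5 -298.8   76.9]
side corner0 0.79 [ 692.5 -178.5   80.6]
side corner0 0.62 [ 506.7 -283.3   75.5]
```

Call:
move_arm --targets '[{"linear":[0,0,-0.05],"yaw":0},{"linear":[0,0,-0.1],"yaw":0},{"linear":[0,0,-0.15],"yaw":0},{"linear":[0,0,-0.2],"yaw":0},{"linear":[0,0,-0.25],"yaw":0},{"linear":[0,0,-0.28],"yaw":0},{"linear":[0,0,-0.28],"yaw":0}]'

```text
time: 16.6
ee_pos: [537.4, -163.3, 82.9]
eef_rot: [[0.996, -0.087, 0.001], [-0.087, -0.996, -0.002], [0.002, 0.002, -1.0]]
wrist_force: [3.4, -4.2, -4.0]
finger_gap: 7.0
finger_force: 35.8
```

```bash
python3 - <<'E'
from h import *
s=observe();print(s["time"],s["ee_pos"],s["wrist_force"],s["moment"],s["finger_gap"])
im=snapshot("side");marks("side",["corner0"],n=4)
cv2.imwrite("pics/h.png",cv2.resize(im[80:230,300:460],None,fx=3.5,fy=3.5))
E
```

```text
16.6 [ 537.44760671 -163.30725619   82.85123117] [ 3.38287641 -4.16571993 -3.97141011] [-0.58320012 -0.53425487 -0.13694602] 6.9556259201696
side corner0 0.94 [ 693.5 -178.6   84.8]
side corner0 0.85 [ 506.4 -283.1   84.3]
side corner0 0.68 [ 677.5 -301.3   75.1]
side corner0 0.59 [ 518.  -161.2   94.7]
```

View pics/h.png

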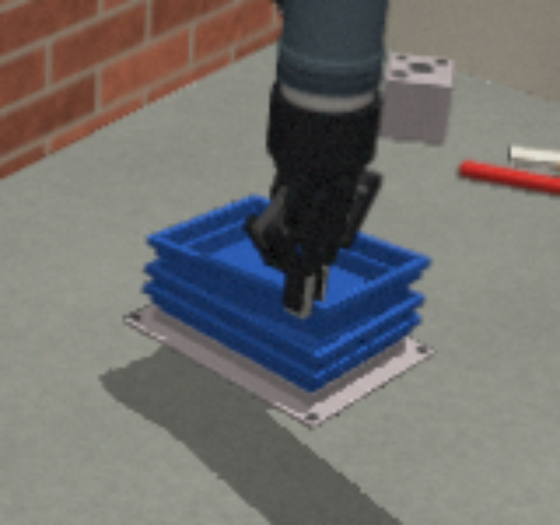

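The gripped corner is up about 21 mm and clear, the two neighbours are up about 11 mm, and the opposite corner is still down at 75. I'll keep lifting.

Call:
move_arm --targets '[{"linear":[0,0,-0.06],"yaw":0},{"linear":[0,0,-0.12],"yaw":0},{"linear":[0,0,-0.18],"yaw":0},{"linear":[0,0,-0.24],"yaw":0},{"linear":[0,0,-0.3],"yaw":0},{"linear":[0,0,-0.37],"yaw":0},{"linear":[0,0,-0.45],"yaw":0},{"linear":[0,0,-0.55],"yaw":0},{"linear":[0,0,-0.7],"yaw":0},{"linear":[0,0,-0.9],"yaw":0},{"linear":[0,0,-1.1],"yaw":0},{"linear":[0,0,-1.3],"yaw":0},{"linear":[0,0,-1.5],"yaw":0},{"linear":[0,0,-1.5],"yaw":0}]'

```text
time: 18.1
ee_pos: [538.3, -162.2, 144.1]
eef_rot: [[0.996, -0.086, 0.003], [-0.086, -0.996, -0.001], [0.003, 0.001, -1.0]]
wrist_force: [-0.0, -0.9, -1.3]
finger_gap: 7.3
finger_force: 35.1
```

```bash
python3 - <<'E'
from h import *
s=observe();print(s["time"],s["ee_pos"],s["wrist_force"],s["moment"],s["finger_gap"])
im=snapshot("side");marks("side",["corner0"],n=4);marks("side",["mid_center"],n=4)
snapshot("top");marks("top",["corner0"],n=4)
snapshot("wrist");marks("wrist",["corner0"],n=4)
E
```

```text
18.1 [ 538.27262585 -162.17703352  144.08293637] [-0.01798333 -0.9071683  -1.29425802] [0.00945242 0.04896048 0.04541225] 7.347331451060725
side corner0 0.91 [ 690.4 -176.   145.6]
side corner0 0.89 [ 520.3 -160.5  158.7]
side corner0 0.78 [ 507.9 -281.2  153. ]
side corner0 0.62 [ 680.7 -299.6  135.6]
side mid_center 0.61 [ 598.8 -233.2   37.3]
top corner0 0.88 [ 677.  -292.9  132.8]
top corner0 0.6 [ 518.7 -161.   155. ]
top corner0 0.59 [ 686.3 -176.9  137.4]
wrist corner0 0.9 [ 506.9 -280.3  149.8]
wrist corner0 0.67 [ 515.9 -160.6  154. ]
```

The tray is free, tilted about 5°, and the tray below hasn't moved. I'll lay it on clear bench to level it in the grip and then regrip firmly.

Call:
move_arm --targets '[{"linear":[-0.04,-0.2,0],"yaw":0},{"linear":[-0.1,-0.6,0],"yaw":0},{"linear":[-0.2,-1.2,0],"yaw":0},{"linear":[-0.32,-1.9,0],"yaw":0},{"linear":[-0.44,-2.6,0],"yaw":0},{"linear":[-0.56,-3.3,0],"yaw":0},{"linear":[-0.66,-3.9,0],"yaw":0},{"linear":[-0.74,-4.4,0.2],"yaw":0},{"linear":[-0.8,-4.75,0.6],"yaw":0},{"linear":[-0.82,-4.87,1.1],"yaw":0},{"linear":[-0.82,-4.87,1.6],"yaw":0},{"linear":[-0.82,-4.87,2.0],"yaw":0},{"linear":[-0.82,-4.87,2.1],"yaw":0},{"linear":[-0.82,-4.87,2.1],"yaw":0},{"linear":[-0.82,-4.87,2.1],"yaw":0}]'

```text
time: 19.95
ee_pos: [521.7, 35.8, 59.1]
eef_rot: [[0.996, -0.085, 0.002], [-0.085, -0.996, 0.0], [0.001, -0.001, -1.0]]
wrist_force: [0.6, -0.4, 0.7]
finger_gap: 6.8
finger_force: 35.2
```

```bash
python3 - <<'E'
from h import *
s=observe();print(s["time"],s["ee_pos"],s["finger_gap"],s["qpos"].round())
im=snapshot("side");marks("side",["corner0"],n=4);cv2.imwrite("pics/i.png",im)
E
```

```text
19.95 [521.7304837   35.8189621   59.12790988] 6.830473045580479 [   3.   22.  -14.  116.    7.   43. -110.]
side corner0 0.8 [ 661.4 -103.2   51.1]
side corner0 0.78 [675.   23.9  55. ]
side corner0 0.71 [507.2  31.9  69.6]
side corner0 0.67 [492.2 -84.1  66.6]
```

View pics/i.png

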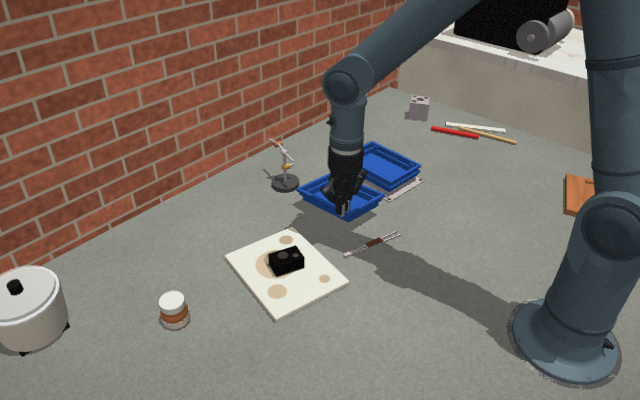

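The tray at (340,195) px is over clear bench and the block sits flat on the board. I'll lower it with a light grip.

Call:
move_arm --targets '[{"linear":[0,0,0.15],"yaw":0},{"linear":[0,0,0.3],"yaw":0},{"linear":[0,0,0.4],"yaw":0},{"linear":[0,0,0.48],"yaw":0},{"linear":[0,0,0.56],"yaw":0},{"linear":[0,0,0.64],"yaw":0},{"linear":[0,0,0.72],"yaw":0},{"linear":[0,0,0.8],"yaw":0},{"linear":[0,0,0.86],"yaw":0},{"linear":[0,0,0.9],"yaw":0},{"linear":[0,0,0.9],"yaw":0}]' --squeeze 22

```text
time: 21.15
ee_pos: [521.0, 35.0, 22.2]
eef_rot: [[0.996, -0.086, -0.0], [-0.086, -0.996, -0.0], [-0.0, 0.0, -1.0]]
wrist_force: [-2.4, 0.2, 1.5]
finger_gap: 7.1
finger_force: 36.2
```

Call:
move_arm --targets '[{"linear":[0,0,0.01],"yaw":0},{"linear":[0,0,0.02],"yaw":0},{"linear":[0,0,0.02],"yaw":0}]'

```text
time: 21.45
ee_pos: [521.1, 35.0, 21.9]
eef_rot: [[0.996, -0.086, -0.0], [-0.086, -0.996, -0.0], [-0.0, 0.0, -1.0]]
wrist_force: [-2.6, -0.1, 5.4]
finger_gap: 6.8
finger_force: 36.6
```

Call:
move_arm --targets '[{"linear":[0,0,0],"yaw":0},{"linear":[0,0,0],"yaw":0},{"linear":[0,0,0],"yaw":0},{"linear":[0,0,0],"yaw":0}]' --fingers 0.3

```text
time: 21.85
ee_pos: [521.1, 35.0, 21.3]
eef_rot: [[0.996, -0.086, -0.0], [-0.086, -0.996, 0.0], [-0.0, -0.0, -1.0]]
wrist_force: [0.1, -1.2, 0.4]
finger_gap: 25.5
finger_force: 0.0
```

```bash
python3 - <<'E'
from h import *
s=observe();print(s["time"],s["ee_pos"],s["finger_gap"],s["wrist_force"])
snapshot("side");marks("side",["corner0"],n=4)
snapshot("wrist");marks("wrist",["corner0"],n=4)
E
```

```text
21.85 [521.08120714  35.0095636   21.31432233] 25.521044026311895 [ 0.09659525 -1.22256369  0.40005968]
side corner0 0.92 [492.5 -84.5  30.3]
side corner0 0.92 [503.9  31.5  30. ]
side corner0 0.58 [676.7  21.3  35.4]
side corner0 0.57 [ 659.9 -104.    35. ]
wrist corner0 0.97 [491.3 -84.5  33.6]
wrist corner0 0.91 [503.1  34.9  31.5]
```

The tray is flat on the bench with all corners at 30–35. I'll slide along the wall to its middle and grip firmly.

Call:
move_arm --targets '[{"linear":[0.2,0,0],"yaw":0},{"linear":[0.6,0,0],"yaw":0},{"linear":[1.1,0,0],"yaw":0},{"linear":[1.5,0,0],"yaw":0},{"linear":[1.65,0,0],"yaw":0},{"linear":[1.65,0,0],"yaw":0},{"linear":[1.65,0,0],"yaw":0}]'

```text
time: 22.75
ee_pos: [586.0, 29.5, 21.1]
eef_rot: [[0.996, -0.086, -0.001], [-0.086, -0.996, -0.0], [-0.001, 0.0, -1.0]]
wrist_force: [0.4, -0.0, -0.3]
finger_gap: 25.7
finger_force: 0.0
```

Call:
move_arm --targets '[{"linear":[0,0,0],"yaw":0},{"linear":[0,0,0],"yaw":0},{"linear":[0,0,0],"yaw":0},{"linear":[0,0,0],"yaw":0},{"linear":[0,0,0],"yaw":0},{"linear":[0,0,0],"yaw":0}]' --fingers 0 --squeeze 90

```text
time: 23.35
ee_pos: [586.5, 29.4, 21.5]
eef_rot: [[0.996, -0.086, -0.001], [-0.086, -0.996, -0.0], [-0.001, 0.0, -1.0]]
wrist_force: [-1.8, 1.0, 2.4]
finger_gap: 4.8
finger_force: 89.8
```

Call:
move_arm --targets '[{"linear":[0,0,-0.1],"yaw":0},{"linear":[0,0,-0.4],"yaw":0},{"linear":[0,0,-0.9],"yaw":0},{"linear":[0,0,-1.5],"yaw":0},{"linear":[0,0,-2.2],"yaw":0},{"linear":[0,0,-2.9],"yaw":0},{"linear":[0,0,-3.4],"yaw":0},{"linear":[0,0,-3.7],"yaw":0},{"linear":[0,0,-3.8],"yaw":0},{"linear":[0,0,-3.8],"yaw":0},{"linear":[0,0,-3.8],"yaw":0}]'

```text
time: 24.45
ee_pos: [585.9, 29.2, 172.2]
eef_rot: [[0.996, -0.086, -0.002], [-0.086, -0.996, -0.0], [-0.002, 0.0, -1.0]]
wrist_force: [-1.4, -0.0, -0.7]
finger_gap: 5.1
finger_force: 88.9
```

```bash
python3 - <<'E'
from h import *
s=observe();print(s["time"],s["ee_pos"],s["finger_gap"],s["wrist_force"])
for c in("side","top","wrist"):
    snapshot(c);marks(c,["corner0"],n=4);marks(c,["board_top"])
E
```

```text
24.45 [585.8747658   29.22414317 172.19468576] 5.1401894192274415 [-1.39378585 -0.01929342 -0.66988659]
side corner0 0.7 [676.9  21.6 185.7]
side corner0 0.6 [ 661.5 -103.   181.4]
side corner0 0.56 [503.6  33.5 183.4]
side corner0 0.55 [494.8 -86.1 180.8]
side board_top 0.81 [530.1 211.4  14.9]
top corner0 0.92 [660.5 -95.5 186.7]
top corner0 0.8 [494.  -87.2 184.3]
top board_top 0.87 [528.2 216.4  14.8]
wrist corner0 0.92 [674.9  20.7 188.8]
wrist corner0 0.55 [664.  -99.1 183.4]
```

Call:
move_arm --targets '[{"linear":[-0.05,-0.15,0],"yaw":0},{"linear":[-0.14,-0.45,0],"yaw":0},{"linear":[-0.27,-0.85,0],"yaw":0},{"linear":[-0.42,-1.35,0],"yaw":0},{"linear":[-0.58,-1.85,0],"yaw":0},{"linear":[-0.74,-2.35,0],"yaw":0},{"linear":[-0.9,-2.9,0],"yaw":0},{"linear":[-1.06,-3.4,0],"yaw":0},{"linear":[-1.22,-3.9,0],"yaw":0},{"linear":[-1.37,-4.4,0],"yaw":0},{"linear":[-1.51,-4.85,0],"yaw":0},{"linear":[-1.64,-5.25,0],"yaw":0},{"linear":[-1.75,-5.6,0],"yaw":0},{"linear":[-1.83,-5.85,0],"yaw":0},{"linear":[-1.88,-6.0,0],"yaw":0},{"linear":[-1.89,-6.06,0],"yaw":0},{"linear":[-1.89,-6.06,0],"yaw":0},{"linear":[-1.89,-6.06,0],"yaw":0},{"linear":[-1.89,-6.06,0],"yaw":0},{"linear":[-1.89,-6.06,0],"yaw":0}]'

```text
time: 26.9
ee_pos: [532.7, 276.6, 173.5]
eef_rot: [[0.996, -0.087, 0.0], [-0.087, -0.996, -0.0], [0.0, 0.0, -1.0]]
wrist_force: [0.3, 0.3, -0.8]
finger_gap: 4.8
finger_force: 88.9
```

```bash
python3 - <<'E'
from h import *
s=observe();print(s["time"],s["ee_pos"],s["finger_gap"],s["joint_velocities"].round(2))
for c in("side","top","wrist"):
    im=snapshot(c);marks(c,["corner0"],n=4);marks(c,["mid_center"])
    if c=="side":cv2.imwrite("pics/j.png",im)
E
```

```text
26.9 [532.70800468 276.57610236 173.45987623] 4.767783445569867 [-0.18  0.05 -0.24 -0.02 -0.04  0.11  0.04]
side corner0 0.93 [623.2 268.  189.1]
side corner0 0.78 [449.9 282.1 183.6]
side corner0 0.77 [440.  160.3 183.3]
side corner0 0.62 [609.1 145.8 183.4]
side mid_center 0.87 [ 599.6 -231.    37.3]
top corner0 0.97 [619.3 268.4 187. ]
top corner0 0.94 [442.1 162.7 183.3]
top corner0 0.71 [607.9 150.4 186.6]
top mid_center 0.95 [ 601.  -227.9   38.6]
wrist corner0 0.81 [611.2 156.1 187.5]
wrist corner0 0.65 [618.1 274.1 187.3]
```

View pics/j.png

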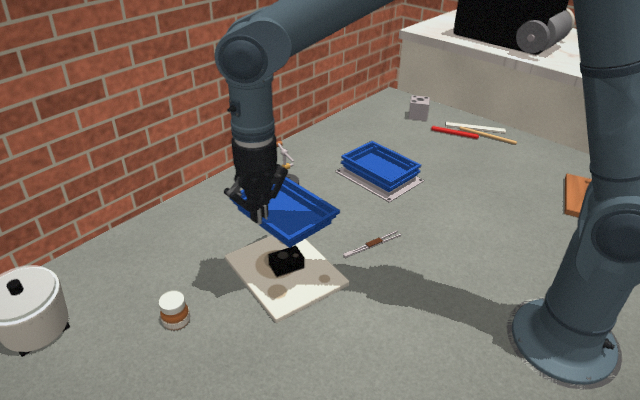

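The tray at (290,210) px is level, still and centred over the board, about 15 cm up. The block is on the board, the lower trays haven't moved, and the other items are untouched. I'm handing in.

```bash
python3 -c "
from plant import *
print(job_done())"
```

```text
the job is handed in; nothing more can be done
None
```

The job was handed in at about 27 s: the block lies flat on the board, and the top tray was peeled off one corner first and is held level about 15 cm above the board's middle, with the tray below still in place. After the peel I set the tray down on bare bench to level it and regripped it at the middle of a long wall.

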